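# Set the spacer in the bonding jig and hold the heat sink flush against it

### The job

On the yellow bonding jig, stand the orange spacer upright on the bed in the one gap between the black heat sink and the stepped aluminium stops that is wide enough for it, wholly in front of its stop and its thin direction across the gap, and let go of it with the heat sink still sprung back. Then push the heat sink towards the stops until the spacer is squarely clamped flush between heat sink and stop, and keep pressing firmly: the program finishes while still holding it pressed, against the jig's springs, not touching the spacer. Leave the other things on the bench where they are.

Things in the scene. Friction and masses are not known exactly. Their poses are not given: they have to be found in the camera images.
- spacer: Orange plastic spacer, 60 g, upright and loose on the bench right of the jig, turned any way, 66 mm tall. Origin: centre of its underside, z up; x is its thin direction, y its width. Foot (lowest 3 mm) 10.5 (x) x 33 (y) mm; block, height 3 to 36 mm, 13 x 36 mm; grip, height 36 to 66 mm, 10 x 26 mm. Needs a gap over 13 mm.
- jig: Yellow fixed jig; position and yaw vary. Origin at bench level below the middle of the resting heat sink's front edge; x points to the fence (the pressing direction, away from the robot), y along the fence, z up. Bed 8 mm thick, x -115 to 65, y -100 to 100 mm; fence x 45 to 60, top z 38 mm; rods and springs at y +-74 to 90, top z 32 mm. The bed behind the heat sink is clear.
- heatsink: Black finned heat sink on the jig's bed, 60 (x) x 144 (y) x 26 mm tall, top 34.5 mm above the bench, axes as the jig's. Origin: centre of its underside, at jig x = -30 mm at rest, held there by springs against a rear limit. Slides only along jig +x, up to 6.8 mm; springs push back 5 N at rest, 6 N after 5 mm. Flush on the spacer after 5 mm.
- push_face (a point): Centre of the heat sink's rear upright face, the face away from the stops, half way up, 21.5 mm above the bench; moves with the heat sink. The face is 144 mm wide and 26 mm high.
- stop_short: Shallowest of three aluminium stops fixed side by side before the fence (order varies; each 46 mm along jig y, 28 mm high on the bed, top z 36 mm). Axes as the jig's. Origin on the fence's front face, mid-width, at bed height (z 8 mm). Front face at x = -27 mm, leaving an 18 mm gap to the resting heat sink, centred at x = -36 mm: the only one wide enough.
- stop_mid: Like stop_short but 35 mm deep: leaves a 10 mm gap at rest, too narrow.
- stop_long: Like stop_short but 38 mm deep: leaves a 7 mm gap at rest, too narrow.
- spool_a: Bystander: spool of silver wire, 58 mm diameter, 40 mm tall, origin under its centre.
- spool_b: Bystander: spool of copper-coloured wire, 58 mm diameter, 40 mm tall, origin under its centre.
- gamepad: Bystander: grey game controller, about 100 x 160 x 49 mm, origin under its centre.
- multimeter: Bystander: orange multimeter lying flat, 150 x 80 x 42 mm, origin under its centre.
- dish: Bystander: round steel dish of screws, 100 mm diameter, 16 mm tall, origin under its centre.
- screwdriver: Bystander: blue-handled screwdriver, 170 mm long, lying along its x axis.
- stick_cap: Bystander: small black thumbstick cap, 22 mm diameter, 14 mm tall, origin under its centre.
Mind the look-alikes: they are no part of the job. Several things look just like the spacer: the one meant starts farthest from the robot's base.

How it is judged:
On the way:
1. the spacer stands let go on the jig's bed in the wide gap, the heat sink still sprung back (y of spacer in the frame of stop_short between -0.01 and 0.01 m and z of spacer in the frame of stop_short between -0.002 and 0.0035 m and angle between spacer's own z axis and vertical below 0.2 rad and angle between the x axis of spacer and the x axis of jig, either way round below 0.25 rad and contact force between the fingers and spacer below 0.3 N and x of spacer in the frame of stop_short between -0.0425 and -0.0305 m and x of heatsink in the frame of jig below -0.0272 m), for 0.2 s.
At the end, for the whole second after the job is handed in: Spacer on the bed (3.5 mm), let go, within 10 mm of the middle of the shallow stop, upright and square within 0.07 rad; heat sink pushed 3.5 to 6.5 mm and held by the robot with over 5 N, clamping the spacer with over 3 N against heat sink and stop, at rest (y of spacer in the frame of stop_short between -0.01 and 0.01 m and z of spacer in the frame of stop_short between -0.002 and 0.0035 m and x of spacer in the frame of stop_short between -0.035 and -0.0315 m and angle between spacer's own z axis and vertical below 0.07 rad and angle between the x axis of spacer and the x axis of jig, either way round below 0.07 rad and contact force between the fingers and spacer below 0.3 N and x of heatsink in the frame of jig between -0.0265 and -0.0235 m and contact force between heatsink and spacer above 3 N and contact force between spacer and stop_short above 3 N and contact force between any of the fingers, the arm and heatsink above 5 N and linear speed of spacer below 0.02 m/s); the arm keeps its last pose, push and grip.
It fails at once if a bystander moved more than 25 mm (distance of any of spool_a, spool_b, gamepad, multimeter, dish, screwdriver, stick_cap from where it was at the start of the episode above 0.025 m).
It also fails if it takes over 67 s, if anything falls off the work surface, if the arm or the gripper's body presses on something with over 40 N, if the wrist force passes 120 N, or if a joint passes its speed limit or range.

### The arm

A 6-joint arm with a two-finger parallel gripper is mounted at the origin on the work surface. World frame = base frame: x ahead of the robot, y to its left, z up, the work surface at z = 0. Lengths are in m, angles in rad, forces in N, time in s.
With the tool pointing down it reaches from about 0.3 to 0.875 m from the base axis. Payload 6.4 kg.
Tool frame: the origin (TCP) lies at the very end of the fingers, on their centre line; the grasp point (between the pads) lies 19 mm behind it; z points along the fingers, y is the line along which they close (so a half turn about z gives the same grasp; the last joint's range is limited). The gripper opens to 85 mm and grips with 20 to 120 N. Pads are 22 mm wide; open, the fingers measure 114 mm over their backs; the gripper's body (76 mm by 85 mm) begins 54 mm behind the grasp point. The pads swing forward as they close: fully open they stand 13 mm farther back than shut.
Start: joints at [0.956, 0.181, 1.607, -0, 1.354, -0.206], TCP at [0.229, 0.528, 0.231] pointing down, gripper open.
Joint ranges: [-2.99, 2.99], [-0.89, 2.07], [0.3, 2.58], [-1.14, 4.28], [0, 2.63], [-3.12, 3.12]. Speed limits (rad/s): [2.57, 2.57, 3.01, 3.14, 3.14, 3.14].

### API

Orientations are given as a unit quaternion [w, x, y, z].
In Python, from bench import ctrl gives the robot as it stands.
- The arm moves only by the tool jog_arm, never from a script. Its argument "series" is a list that holds one entry, the list of rows, each a list of 7 numbers: the shift along the tool's x, y, z in mm, then the turn, a rotation vector about the tool's x, y, z in rad, then the finger opening in mm, from 0 to 85.4. In form: [[[tx, ty, tz, rx, ry, rz, gripper], ...]]. A call has exactly 10 rows; each row shifts and turns the commanded pose from where the row before left it, along the tool's axes as they then stand; what a row does not reach is not made up. A row lasts 1/10 s, in which the tool goes at most 50 mm and 8.59 degrees, less where a joint would pass 70% of its speed; a pose out of reach is approached as far as the arm can. A call with a gripper value outside its range is refused whole. The fingers move at their own pace and stop on an object; the grip force is fixed at half the most. Time passes only in rows, so rows that do not move let the fingers close, or fill a call up. It gives the time, the measured TCP pose, the force, the opening and the grip force at its end, in the units of the state.
- ctrl.get_obs(): the state, without advancing time (a new reading comes with each control period).
- ctrl.camera(name): name is "scene" or "side" or "wrist"; returns a dict with "frame" (384x512x3 uint8, blue, green, red), "z_map" (384x512 float32, m along the optical axis (not along the pixel's ray), 0 where there is no reading), "fx", "fy", "cx", "cy" (pixels), "xyz" and "rotation" of the camera in the world. Camera axes: x right, y down, z forward; pixel columns grow to the right and rows downward; lengths in m; the calibration is good to about 2 mm. A picture is of the moment at which its call begins.
- ctrl.hand_in(): hands the job in; it is judged then, once.
The state is a dict: "time_s": time; "q": joint angles; "dq": joint speeds; "joint_efforts": joint torques, N m; "eef_pos": TCP position; "eef_rot": TCP orientation; "wrist_force": force on the tool from outside, world axes, zero at the start; "torque": the same for the moment, N m; "opening": opening from 0.0 (shut) to 1.0 (fully open); "grasp_force": force on a finger pad.
Only numpy, scipy, OpenCV 4.12 (cv2) and the standard library are available. Lean on these libraries where they do the work, as an engineer would, in place of code of your own. Each camera call takes 0.05 s, during which the arm holds its last target. There are 200 camera calls.

## Working session

There is one attempt and no reset: what is moved stays moved. The work goes in short steps, Python scripts to look and compute and a tool call to move; the robot and the scene stay as the last step left them, time stands still between calls to the robot, and variables do not carry over. Pictures are saved under pics/ and viewed, at most 12 in all, crops included, and the job is handed in when it is done.

Besides the shell and the picture viewer there is one more tool, called as a command line: name --argument value ..., lists and objects as JSON in quotes. jog_arm: Moves the arm, as the interface text tells. Its arguments: {"type":"object","properties":{"series":{"type":"array"}},"required":["series"]}

```bash
ls; mkdir -p pics
python3 - <<'E'
from bench import ctrl
import cv2,numpy as np,pickle
o=ctrl.get_obs();print(o)
d={}
for n in ("scene","side"):
    c=ctrl.camera(n);d[n]=c;cv2.imwrite(f"pics/{n}0.png",c["frame"]);print(n,c["xyz"],c["rotation"],c["fx"],c["cx"],c["cy"])
pickle.dump(d,open("d0.pkl","wb"))
E
```

```text
pics
{'time_s': 0.0, 'q': array([ 9.55685824e-01,  1.81548139e-01,  1.60798216e+00,  1.65978743e-06,
        1.35381075e+00, -2.06260832e-01]), 'dq': array([ 0.00101146, -0.00105222,  0.00021978,  0.00104177, -0.00019958,
        0.00072347]), 'joint_efforts': array([ 8.97728432e-05, -4.44857025e+01, -3.51342952e+01, -9.98174369e-05,
        8.99069302e-03,  2.16987831e-05]), 'eef_pos': array([0.22823601, 0.52717047, 0.23039266]), 'eef_rot': array([-3.49755583e-04,  2.03004103e-01,  9.79177497e-01, -8.01181558e-04]), 'wrist_force': array([ 0.6203997 , -0.21311762, -0.36224932]), 'torque': array([-0.09124943, -0.04954249, -0.05633842]), 'grasp_force': 0.0, 'opening': 0.9972970500167135}
scene [ 1.2871135  -0.52248953  1.01820175] [-0.32071898  0.83039479  0.42417328 -0.16631555] 470.55093859194756 257.61190067614723 191.71651282940448
side [0.20909905 0.90816598 0.74077999] [ 0.0859802  -0.17496239  0.86993477 -0.45300006] 369.54369765316807 252.9754615148382 189.18701529470562
```

View pics/scene0.png

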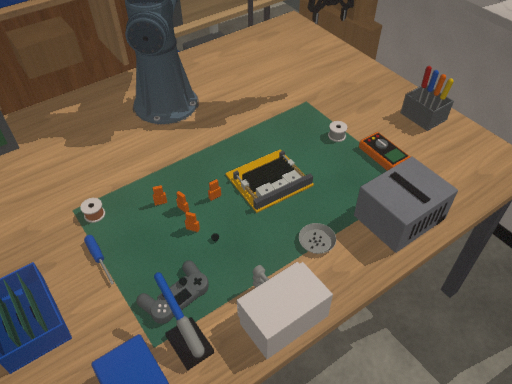

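View pics/side0.png

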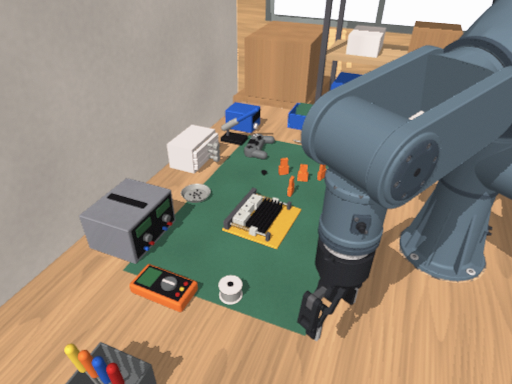

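The scene view shows four orange look-alikes at about (160,195), (182,202), (214,190) and (192,222), and the jig at about (270,180). The side view confirms this layout. Next I'll measure these positions.

```bash
cat > h.py <<'E'
import numpy as np,cv2
from scipy.spatial.transform import Rotation as R
def rot(q): return R.from_quat(np.asarray(q)[[1,2,3,0]]).as_matrix()
def cloud(c):
    z=c["z_map"];v,u=np.indices(z.shape)
    P=np.stack([(u-c["cx"])/c["fx"]*z,(v-c["cy"])/c["fy"]*z,z],-1)
    return P@rot(c["rotation"]).T+c["xyz"],z>0
def orange(c):
    h=cv2.cvtColor(c["frame"],cv2.COLOR_BGR2HSV); return cv2.inRange(h,(5,170,80),(15,255,255))
def yellow(c):
    h=cv2.cvtColor(c["frame"],cv2.COLOR_BGR2HSV); return cv2.inRange(h,(18,150,80),(32,255,255))
E
python3 - <<'E'
import pickle;from h import *
d=pickle.load(open("d0.pkl","rb"))
for n in d:
    c=d[n];P,ok=cloud(c)
    for nm,m in(("o",orange(c)),("y",yellow(c))):
        k,l,s,ce=cv2.connectedComponentsWithStats(m)
        for i in range(1,k):
            if s[i,4]<40: continue
            p=P[(l==i)&ok]
            if np.median(p[:,2])>.3 or len(p)<20: continue
            t=p[p[:,2]>p[:,2].max()-.008]
            print(n,nm,ce[i].round(),s[i,4],"mean",p.mean(0).round(3),"top",t.mean(0).round(3),"zmax",p[:,2].max().round(3),"r",np.hypot(*t.mean(0)[:2]).round(3))
            if nm=="y" :
                b=p[(p[:,2]<.014)&(p[:,2]>.004)];print(cv2.minAreaRect((b[:,:2]*1000).astype(np.float32)), cv2.boxPoints(cv2.minAreaRect((b[:,:2]*1000).astype(np.float32))).round())
c=d["scene"];cv2.imwrite("pics/crop.png",cv2.resize(c["frame"][140:240,140:330],None,fx=4,fy=4,interpolation=cv2.INTER_CUBIC))
E
```

```text
scene o [440.  85.] 107 mean [0.598 0.687 0.135] top [0.598 0.69  0.167] zmax 0.171 r 0.913
scene o [378. 154.] 387 mean [0.64  0.393 0.026] top [0.761 0.335 0.12 ] zmax 0.121 r 0.832
scene o [214. 190.] 187 mean [ 0.481 -0.098  0.038] top [ 0.479 -0.096  0.067] zmax 0.072 r 0.488
scene o [159. 195.] 201 mean [ 0.407 -0.235  0.037] top [ 0.404 -0.234  0.067] zmax 0.071 r 0.467
scene o [187. 213.] 380 mean [ 0.51  -0.203  0.038] top [ 0.506 -0.201  0.068] zmax 0.074 r 0.544
scene y [446.  89.] 117 mean [0.625 0.687 0.135] top [0.626 0.689 0.168] zmax 0.173 r 0.931
((0.0, 0.0), (0.0, 0.0), 0.0) [[0. 0.]
 [0. 0.]
 [0. 0.]
 [0. 0.]]
scene y [258. 179.] 824 mean [0.495 0.044 0.01 ] top [0.476 0.07  0.035] zmax 0.038 r 0.481
((513.4473266601562, 68.60780334472656), (199.54945373535156, 183.4158477783203), 86.06970977783203) [[415. -25.]
 [598. -37.]
 [612. 162.]
 [429. 174.]]
side o [284. 167.] 135 mean [ 0.541 -0.203  0.032] top [ 0.542 -0.202  0.063] zmax 0.066 r 0.578
side o [303. 173.] 138 mean [ 0.464 -0.186  0.033] top [ 0.465 -0.187  0.063] zmax 0.068 r 0.501
side o [321. 172.] 84 mean [ 0.404 -0.213  0.038] top [0.27  0.535 0.505] zmax 0.505 r 0.6
side o [291. 186.] 86 mean [ 0.477 -0.087  0.036] top [ 0.478 -0.09   0.063] zmax 0.066 r 0.487
side o [165. 293.] 822 mean [0.622 0.448 0.025] top [0.63  0.442 0.031] zmax 0.036 r 0.769
side o [ 87. 362.] 258 mean [0.591 0.699 0.146] top [0.594 0.698 0.167] zmax 0.171 r 0.917
side y [271. 228.] 1020 mean [0.474 0.104 0.007] top [0.546 0.15  0.019] zmax 0.023 r 0.566
((513.5023193359375, 75.9115982055664), (201.98109436035156, 176.27557373046875), 86.30859375) [[419. -19.]
 [595. -31.]
 [608. 171.]
 [432. 182.]]
side y [ 74. 356.] 269 mean [0.619 0.699 0.144] top [0.623 0.698 0.167] zmax 0.171 r 0.935
((0.0, 0.0), (0.0, 0.0), 0.0) [[0. 0.]
 [0. 0.]
 [0. 0.]
 [0. 0.]]
```

View pics/crop.png

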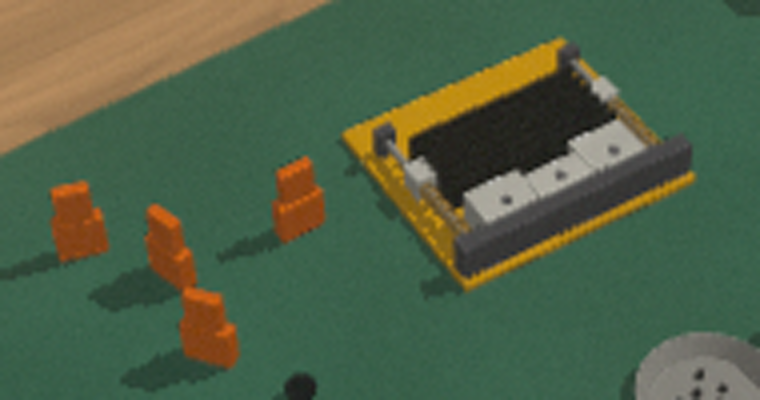

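The crop shows the jig with its three stops against the dark fence, and the target spacer nearest the bottom at crop (208,325). I'll bring the wrist camera over that area.

jog_arm --series '[[[-24,-21,-4,0,0,0,85],[-24,-21,-4,0,0,0,85],[-24,-21,-4,0,0,0,85],[-24,-21,-4,0,0,0,85],[-24,-21,-4,0,0,0,85],[-24,-21,-4,0,0,0,85],[-24,-21,-4,0,0,0,85],[-24,-21,-4,0,0,0,85],[-24,-21,-4,0,0,0,85],[-24,-21,-4,0,0,0,85]]]'

```text
time_s: 1.1
eef_pos: [0.3654, 0.2383, 0.2712]
eef_rot: [-0.0, 0.203, 0.979, -0.0]
wrist_force: [-0.3, 0.5, -0.0]
opening: 0.998
grasp_force: 0.0
```

jog_arm --series '[[[-24,-21,-4,0,0,0,85],[-24,-21,-4,0,0,0,85],[-24,-21,-4,0,0,0,85],[-24,-21,-4,0,0,0,85],[-24,-21,-4,0,0,0,85],[-24,-21,-4,0,0,0,85],[-24,-21,-4,0,0,0,85],[-24,-21,-4,0,0,0,85],[-24,-21,-4,0,0,0,85],[0,0,0,0,0,0,85]]]'

```text
time_s: 2.1
eef_pos: [0.4895, -0.0228, 0.3073]
eef_rot: [0.0, 0.205, 0.979, -0.001]
wrist_force: [0.4, 0.4, 0.5]
opening: 1.0
grasp_force: 0.0
```

Run:
```python
from bench import ctrl
import pickle;from h import *
c=ctrl.camera("wrist");o=ctrl.get_obs();pickle.dump((c,o),open("w1.pkl","wb"));cv2.imwrite("pics/w1.png",c["frame"])
print(o["eef_pos"],o["eef_rot"],c["xyz"],rot(c["rotation"]).round(3),c["fx"],o["time_s"])
```

```text
[ 0.48865297 -0.02117703  0.30690866] [-4.12629053e-04  2.04399646e-01  9.78887437e-01  1.66980166e-05] [0.42013685 0.00875437 0.44998902] [[ 0.4    0.873  0.278]
 [ 0.916 -0.381 -0.122]
 [-0.     0.304 -0.953]] 271.6046650297705 2.15
```

View pics/w1.png

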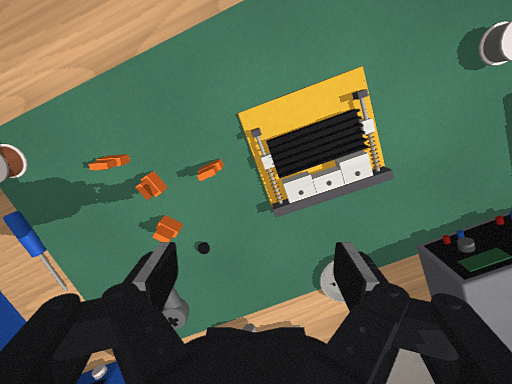

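The middle stop (330,182) has the yellow gap in front of it at (325,168), so it is stop_short. The target is at (168,230). Now a precise measurement.

```bash
cat >> h.py <<'E'
def plane(c,uv,z):
    uv=np.atleast_2d(uv);d=np.c_[(uv[:,0]-c["cx"])/c["fx"],(uv[:,1]-c["cy"])/c["fy"],np.ones(len(uv))]@rot(c["rotation"]).T
    return c["xyz"]+d*((z-c["xyz"][2])/d[:,2])[:,None]
def rect(p):
    b=cv2.minAreaRect((p[:,:2]*1000).astype(np.float32));return np.round(b[0],1),np.round(b[1],1),round(b[2],1),cv2.boxPoints(b).round(1).tolist()
E
python3 - <<'E'
import pickle;from h import *
c,o=pickle.load(open("w1.pkl","rb"));P,ok=cloud(c)
m=orange(c);k,l,s,ce=cv2.connectedComponentsWithStats(m)
for i in range(1,k):
    if s[i,4]<60: continue
    p=P[(l==i)&ok]; 
    if p[:,2].max()>.1: continue
    t=p[p[:,2]>.056];print(ce[i].round(),s[i,4],len(t),p[:,2].max().round(3), rect(t) if len(t)>4 else"", np.percentile(p[:,2],95))
X,Y=np.indices((384,512))[::-1]
b=cv2.inRange(np.median(P,axis=2)*0,0,0)
# jig: yellow bed
ym=yellow(c)>0; ym&=(X>200)&(X<400)&(Y<230)
print("bed",rect(plane(c,np.c_[X[ym],Y[ym]].astype(float),.008)), np.median(P[ym&ok][:,2]))
h=cv2.cvtColor(c["frame"],cv2.COLOR_BGR2HSV)
w=(h[...,1]<60)&(h[...,2]>110)&(X>275)&(X<380)&(Y>145)&(Y<210)
q=P[w&ok];print("white",len(q),np.median(q[:,2]))
cv2.imwrite("pics/w1c.png",cv2.resize(c["frame"][55:250,140:400],None,fx=3,fy=3,interpolation=cv2.INTER_CUBIC))
E
```

```text
[109. 162.] 410 153 0.068 (array([ 404.9, -231.5]), array([26.2,  9.9]), 70.4, [[395.8999938964844, -242.1999969482422], [405.1000061035156, -245.5], [413.8999938964844, -220.89999389648438], [404.6000061035156, -217.60000610351562]]) 0.06669135465075232
[210. 169.] 303 137 0.068 (array([478. , -94.7]), array([25.6,  9.4]), 89.6, [[473.29998779296875, -107.5], [482.70001220703125, -107.5999984741211], [482.79998779296875, -81.9000015258789], [473.3999938964844, -81.9000015258789]]) 0.06710789231186816
[151. 185.] 515 161 0.068 (array([ 464.2, -191.4]), array([25.5, 11. ]), 14.1, [[450.3999938964844, -189.1999969482422], [453.1000061035156, -199.8000030517578], [477.8999938964844, -193.60000610351562], [475.20001220703125, -183.0]]) 0.06662030508388958
[167. 229.] 494 138 0.068 (array([ 541.4, -205.9]), array([25.5, 10.9]), 35.8, [[527.9000244140625, -209.0], [534.2999877929688, -217.8000030517578], [555.0, -202.89999389648438], [548.5999755859375, -194.0]]) 0.06674260655530481
bed (array([507.1,  72.5]), array([199.3, 165.6]), 86.3, [[418.0, -21.5], [583.2999877929688, -32.29999923706055], [596.2000122070312, 166.60000610351562], [430.8999938964844, 177.3000030517578]]) 0.008211136698489607
white 2012 0.03612684750487802
```

View pics/w1c.png

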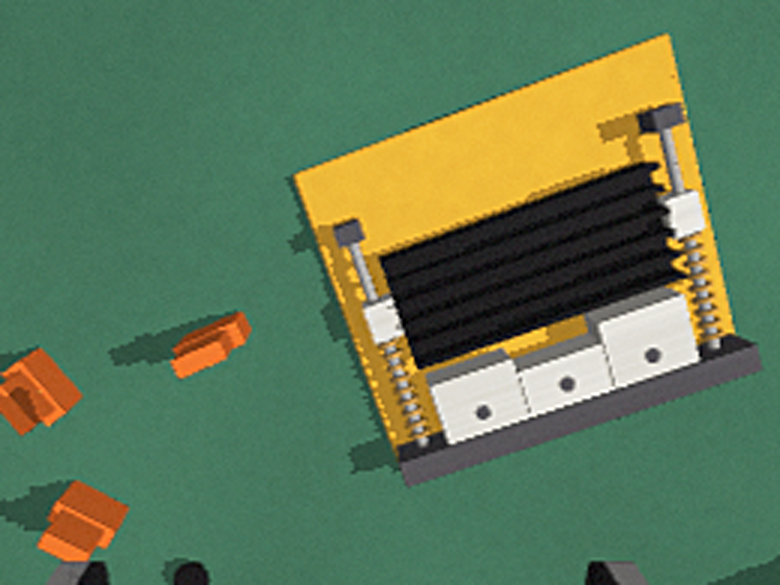

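jog_arm --series '[[[0,0,0,0,0,0.14,85],[0,0,0,0,0,0.14,85],[0,0,0,0,0,0.14,85],[0,0,0,0,0,0.14,85],[0,0,0,0,0,0.14,85],[0,0,0,0,0,0.14,85],[0,0,0,0,0,0.14,85],[0,0,0,0,0,0.14,85],[0,0,0,0,0,0.14,85],[0,0,0,0,0,0.14,85]]]'

```text
time_s: 3.15
eef_pos: [0.4877, -0.0185, 0.3068]
eef_rot: [-0.001, 0.787, 0.616, -0.0]
wrist_force: [-0.6, 0.1, 0.1]
opening: 0.994
grasp_force: 0.0
```

jog_arm --series '[[[0,0,0,0,0,0.14,85],[0,0,0,0,0,0.14,85],[0,0,0,0,0,0.14,85],[0,0,0,0,0,0.14,85],[0,0,0,0,0,0.14,85],[-16,36,15,0,0,0,85],[-16,36,15,0,0,0,85],[-16,36,15,0,0,0,85],[-16,36,15,0,0,0,85],[0,0,0,0,0,0,85]]]'

```text
time_s: 4.15
eef_pos: [0.5209, -0.1759, 0.2443]
eef_rot: [-0.001, 0.951, 0.31, -0.002]
wrist_force: [-0.5, -0.6, -0.3]
opening: 0.993
grasp_force: 0.0
```

```bash
cat >> h.py <<'E'
def tool(o,target,yaw=None):
    T=rot(o["eef_rot"]);d=T.T@(np.asarray(target)-o["eef_pos"])*1000
    y=np.degrees(np.arctan2(T[1,1],T[0,1]));print("tcp",o["eef_pos"].round(4),"yaw_y",y.round(2),"tilt",T[:2,2].round(4),"shift mm",d.round(1), "" if yaw is None else ("rz",np.radians(y-yaw).round(3)))
E
python3 - <<'E'
from bench import ctrl
import pickle;from h import *
c=ctrl.camera("wrist");o=ctrl.get_obs();pickle.dump((c,o),open("w2.pkl","wb"));cv2.imwrite("pics/w2.png",c["frame"])
P,ok=cloud(c);k,l,s,ce=cv2.connectedComponentsWithStats(orange(c))
for i in range(1,k):
    if s[i,4]<60: continue
    p=P[(l==i)&ok]
    t=p[(p[:,2]>.056)&(p[:,2]<.075)]
    if len(t)>20: print(ce[i].round(),s[i,4],len(t),rect(t)[:3],np.median(t[:,2]).round(4))
tool(o,[.5414,-.2059,.038],-54.2)
E
```

```text
[186. 159.] 570 227 (array([478.8, -95.9]), array([10.5, 26. ]), 0.6) 0.0657
[283. 169.] 384 186 (array([ 542. , -206.4]), array([25.5,  9.6]), 35.3) 0.0659
[241. 207.] 372 169 (array([ 465. , -192.1]), array([26. ,  9.6]), 12.5) 0.0658
[240. 253.] 554 177 (array([ 405.5, -232.2]), array([25. , 10.5]), 70.5) 0.0655
tcp [ 0.521  -0.174   0.2453] yaw_y -53.87 tilt [-0.0033  0.0022] shift mm [ -2.   38.6 207.2] ('rz', np.float64(0.006))
```

View pics/w2.png

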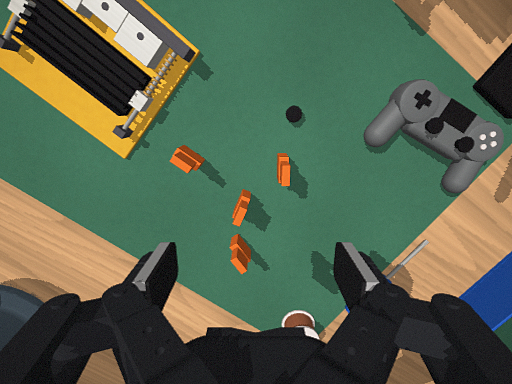

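The target at (284,169) is centred between the finger directions, and the measurement agrees with the earlier one. Now the descent and grasp.

jog_arm --series '[[[-1,20,20,0,0,0.009,85],[-1,19,20,0,0,0,85],[0,0,30,0,0,0,85],[0,0,30,0,0,0,85],[0,0,30,0,0,0,85],[0,0,25,0,0,0,85],[0,0,10,0,0,0,85],[0,0,0,0,0,0,85],[0,0,0,0,0,0,85],[0,0,0,0,0,0,85]]]'

```text
time_s: 5.2
eef_pos: [0.5445, -0.2068, 0.0843]
eef_rot: [0.001, 0.952, 0.307, 0.001]
wrist_force: [-0.4, -0.1, 0.4]
opening: 0.995
grasp_force: 0.0
```

Run:
```python
from bench import ctrl
from h import *
tool(ctrl.get_obs(),[.5418,-.2062,.040],-54.4)
```

```text
tcp [ 0.5445 -0.2068  0.0843] yaw_y -54.23 tilt [ 0.0027 -0.0017] shift mm [-1.9 -2.2 44.3] ('rz', np.float64(0.003))
```

jog_arm --series '[[[-1,-1,10,0,0,0.002,85],[-1,-1,15,0,0,0,85],[0,0,15,0,0,0,85],[0,0,2,0,0,0,85],[0,0,0,0,0,0,85],[0,0,0,0,0,0,85],[0,0,0,0,0,0,30],[0,0,0,0,0,0,30],[0,0,0,0,0,0,30],[0,0,0,0,0,0,30]]]'

```text
time_s: 6.2
eef_pos: [0.5406, -0.2061, 0.0406]
eef_rot: [0.0, 0.952, 0.306, 0.0]
wrist_force: [-0.1, -0.9, 0.2]
opening: 0.35
grasp_force: 0.0
```

Run:
```python
from bench import ctrl
from h import *
tool(ctrl.get_obs(),[.5418,-.2062,.040],-54.4)
```

```text
tcp [ 0.5406 -0.2061  0.0406] yaw_y -54.37 tilt [ 0.0004 -0.0003] shift mm [0.9 0.8 0.6] ('rz', np.float64(0.0))
```

jog_arm --series '[[[0,0,0,0,0,0,5],[0,0,0,0,0,0,0],[0,0,0,0,0,0,0],[0,0,0,0,0,0,0],[0,0,0,0,0,0,0],[0,0,-10,0,0,0,0],[0,0,-30,0,0,0,0],[0,0,-30,0,0,0,0],[0,0,-30,0,0,0,0],[0,0,-10,0,0,0,0]]]'

```text
time_s: 7.2
eef_pos: [0.5421, -0.2069, 0.1541]
eef_rot: [0.002, 0.952, 0.306, 0.002]
wrist_force: [0.0, -0.2, 0.2]
opening: 0.104
grasp_force: 58.8
```

Run:
```python
from bench import ctrl
from h import *
a=np.radians(-3.7);jx=np.array([np.cos(a),np.sin(a)])
t=np.array([.5393,.0705])+jx*.009
print(t)
tool(ctrl.get_obs(),[*t,.150],-3.7)
R0=np.array([[np.cos(np.pi/2+a),np.cos(a)],[np.sin(np.pi/2+a),np.sin(a)]])
print((R0.T@(t-ctrl.get_obs()["eef_pos"][:2])).round(4))
```

```text
[0.54828124 0.06991921]
tcp [ 0.5421 -0.2069  0.1541] yaw_y -54.37 tilt [ 0.0047 -0.003 ] shift mm [ 166.3 -221.4    3.3] ('rz', np.float64(-0.884))
[ 0.2767 -0.0117]
```

jog_arm --series '[[[0,0,0,0,0,-0.126,0],[0,0,0,0,0,-0.126,0],[0,0,0,0,0,-0.126,0],[0,0,0,0,0,-0.126,0],[0,0,0,0,0,-0.126,0],[0,0,0,0,0,-0.126,0],[0,0,0,0,0,-0.128,0],[30,-2,0,0,0,0,0],[30,-1,0,0,0,0,0],[30,-1,0,0,0,0,0]]]'

```text
time_s: 8.2
eef_pos: [0.5414, -0.1148, 0.1492]
eef_rot: [-0.001, 0.73, 0.683, -0.0]
wrist_force: [0.4, -0.6, 0.0]
opening: 0.101
grasp_force: 58.8
```

jog_arm --series '[[[30,-2,0,0,0,0,0],[30,-2,0,0,0,0,0],[30,-1,0,0,0,0,0],[30,-1,0,0,0,0,0],[30,-1,0,0,0,0,0],[15,-1,0,0,0,0,0],[0,0,0,0,0,0,0],[0,0,0,0,0,0,0],[0,0,0,0,0,0,0],[0,0,0,0,0,0,0]]]'

```text
time_s: 9.2
eef_pos: [0.5451, 0.0481, 0.1502]
eef_rot: [0.0, 0.73, 0.683, -0.0]
wrist_force: [0.3, 0.0, -0.6]
opening: 0.106
grasp_force: 58.8
```

Run:
```python
from bench import ctrl
import pickle;from h import *
c=ctrl.camera("wrist");o=ctrl.get_obs();pickle.dump((c,o),open("w3.pkl","wb"));cv2.imwrite("pics/w3.png",cv2.resize(c["frame"],None,fx=1.5,fy=1.5,interpolation=cv2.INTER_CUBIC))
tool(o,[.5483,.0699,.150],-3.7);print(c["xyz"])
```

```text
tcp [0.5451 0.0482 0.1503] yaw_y -3.81 tilt [-0.     -0.0002] shift mm [21.8  1.7  0.3] ('rz', np.float64(-0.002))
[0.55184508 0.12579528 0.29296984]
```

View pics/w3.png

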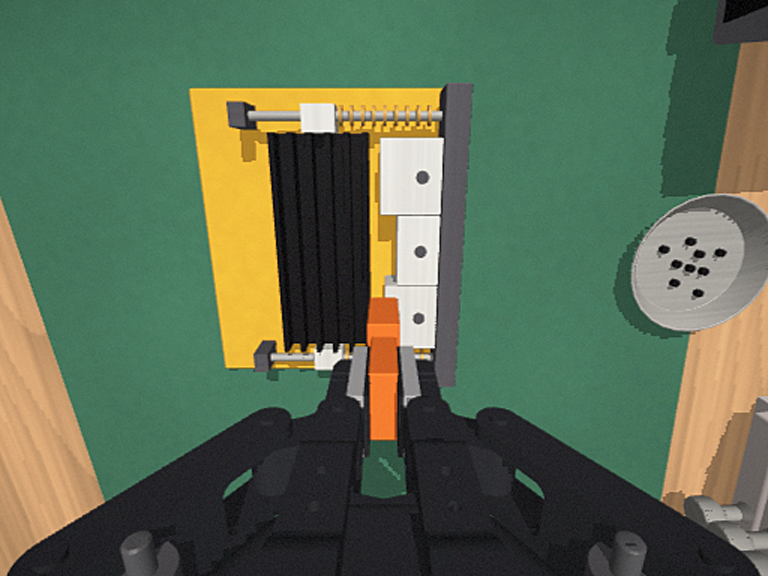

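The wrist view shows the held spacer at (383,370), the middle stop at (418,250) with its wide gap at about (385,250), and the heat sink's front edge at column 370. I'll measure them all in this one view.

Run:
```python
import pickle;from h import *
c,o=pickle.load(open("w3.pkl","rb"));P,ok=cloud(c)
Y,X=np.indices((384,512));h=cv2.cvtColor(c["frame"],cv2.COLOR_BGR2HSV)
w=(h[...,1]<50)&(h[...,2]>150)&(X>248)&(X<296)&(Y>90)&(Y<235)
g=plane(c,np.c_[X[w],Y[w]].astype(float),.036)
print("white z",np.median(P[w&ok][:,2]))
# yaw from heat sink / bed left edge: yellow row-wise leftmost
ym=(yellow(c)>0)&(X<330)&(Y<250)
rows=np.arange(65,240,3);L=np.array([[np.where(ym[r])[0].min()-.5,r] for r in rows if ym[r].any()],float)
e=plane(c,L,.008)
f=cv2.fitLine((e[:,:2]*1000).astype(np.float32),cv2.DIST_HUBER,0,.01,.01).ravel();yaw=np.degrees(np.arctan2(f[1],f[0]))%180-90;print("bed rear edge yaw",yaw,"pt",f[2:])
dk=(h[...,2]<75)&(X>170)&(X<256)&(Y>85)&(Y<240)
# fence line (right-hand top edge) for yaw
a=np.radians(yaw);J=np.array([[np.cos(a),-np.sin(a)],[np.sin(a),np.cos(a)]])
O=np.array([.5393,.0705])
tj=lambda p:((p[:,:2]-O)@J)*1000
print("rear edge jig x",tj(e)[:,0].mean(), "bed y", )
yb=plane(c,np.c_[X[ym],Y[ym]].astype(float),.008);q=tj(yb);print("bed y range",np.percentile(q[:,1],[0.2,99.8]))
# white: front edge per y bin
q=tj(g)
for y in range(-75,80,5):
    s=q[(q[:,1]>y)&(q[:,1]<y+5)]
    if len(s)>3: print(y,"stop front x",np.percentile(s[:,0],3).round(1),s[:,0].max().round(1),len(s))
# heat sink front edge: rowwise rightmost dark
hs=[]
for r in range(95,190,4):
    xs=np.where(dk[r])[0]
    if len(xs): hs.append([xs.max()+.5,r])
print("hs front",tj(plane(c,np.array(hs),.0345))[:,0].round(1))
m=orange(c)>0;m&=(X>225)&(X<285)&(Y>180)&(Y<300)&ok
p=P[m];q=tj(p);tc=tj(o["eef_pos"][None])[0];print("tcp jig",tc)
for lo in np.arange(.106,.182,.006):
    s=q[(p[:,2]>lo)&(p[:,2]<lo+.006)]
    if len(s)>5: print(round(lo,3),len(s),np.percentile(s,[2,98],axis=0).round(1).tolist())
print(rect(p[p[:,2]>.170]))
```

```text
white z 0.036149323281561174
bed rear edge yaw -3.7540894 pt [425.85843  85.28325]
rear edge jig x -114.16605945352894 bed y
bed y range [-98.81835512  99.05013169]
-70 stop front x 21.4 44.2 63
-65 stop front x 21.3 44.1 92
-60 stop front x 21.2 43.9 115
-55 stop front x 21.2 44.7 93
-50 stop front x 21.1 44.6 86
-45 stop front x 20.0 44.4 88
-40 stop front x 20.0 44.2 125
-35 stop front x 15.0 44.0 138
-30 stop front x 11.9 43.8 136
-25 stop front x 11.5 44.6 156
-20 stop front x 11.9 44.4 154
-15 stop front x 18.7 44.2 135
-10 stop front x 18.7 44.0 135
-5 stop front x 18.6 44.7 112
0 stop front x 18.6 44.6 116
5 stop front x 18.7 44.4 140
10 stop front x 18.5 44.2 168
15 stop front x 18.6 44.0 140
20 stop front x 10.6 44.7 127
25 stop front x 8.2 44.5 242
30 stop front x 8.9 44.3 200
35 stop front x 9.0 44.1 241
40 stop front x 9.0 44.7 193
45 stop front x 8.8 44.6 196
50 stop front x 9.0 44.4 247
55 stop front x 8.4 44.2 248
60 stop front x 9.0 43.9 246
65 stop front x 9.0 44.6 169
hs front [ 0.5  0.4  0.4  0.3  0.3  0.3  0.2  0.2  0.1  0.1  0.1  0.  -0.  -0.1
 -0.1 -0.2 -0.2 -0.2 -0.3 -0.3 -0.4 -0.4  0.5  0.5]
tcp jig [  7.27654453 -21.84765678]
0.112 28 [[3.8, -5.1], [14.0, -4.3]]
0.118 61 [[3.0, -5.3], [14.9, -4.3]]
0.124 55 [[3.0, -5.2], [14.7, -4.2]]
0.13 66 [[3.3, -5.0], [14.6, -4.3]]
0.136 76 [[3.1, -5.4], [14.9, -4.3]]
0.142 268 [[3.0, -13.1], [14.8, -4.4]]
0.148 79 [[4.3, -10.6], [14.1, -9.2]]
0.154 84 [[4.3, -10.3], [13.8, -9.0]]
0.16 98 [[4.1, -10.5], [13.6, -9.3]]
0.166 106 [[4.2, -10.2], [13.5, -9.2]]
0.172 868 [[4.8, -34.3], [13.4, -9.5]]
0.178 29 [[4.6, -22.6], [4.7, -9.9]]
(array([547. ,  47.8]), array([26.5,  9.9]), 87.7, [[541.5999755859375, 34.70000076293945], [551.4000244140625, 34.29999923706055], [552.5, 60.79999923706055], [542.5999755859375, 61.20000076293945]])
```

jog_arm --series '[[[11,0,0,0,0,0,0],[11,0,0,0,0,0,0],[0,0,0,0,0,0,0],[0,0,15,0,0,0,0],[0,0,15,0,0,0,0],[0,0,15,0,0,0,0],[0,0,10,0,0,0,0],[0,0,0,0,0,0,0],[0,0,0,0,0,0,0],[0,0,0,0,0,0,0]]]'

```text
time_s: 10.25
eef_pos: [0.5471, 0.0711, 0.0959]
eef_rot: [0.0, 0.73, 0.684, 0.0]
wrist_force: [-0.4, -0.4, -1.0]
opening: 0.104
grasp_force: 58.9
```

```bash
cat > m.py <<'E'
from bench import ctrl
import pickle,sys;from h import *
n=sys.argv[1];c=ctrl.camera("wrist");o=ctrl.get_obs();pickle.dump((c,o),open(n+".pkl","wb"));cv2.imwrite("pics/%s.png"%n,cv2.resize(c["frame"],None,fx=1.5,fy=1.5,interpolation=cv2.INTER_CUBIC))
P,ok=cloud(c);Y,X=np.indices((384,512))
a=np.radians(-3.75);J=np.array([[np.cos(a),-np.sin(a)],[np.sin(a),np.cos(a)]]);O=np.array([.5393,.0705])
tj=lambda p:((p[:,:2]-O)@J)*1000
tcp=tj(o["eef_pos"][None])[0];print("tcp jig",tcp.round(2),o["eef_pos"].round(4),"F",o["wrist_force"].round(1),"t",o["time_s"])
m=(orange(c)>0)&ok&(X>200)&(X<310);p=P[m];q=tj(p);k=(abs(q[:,0]-9)<15)&(abs(q[:,1])<30);p,q=p[k],q[k]
zt=np.percentile(p[:,2],97);print("top z",zt)
for lo in np.arange(zt-.064,zt+.006,.006):
    s=q[(p[:,2]>lo)&(p[:,2]<lo+.006)]
    if len(s)>5: print(lo.round(3),len(s),np.percentile(s,[3,97],axis=0).round(1).tolist())
t=p[p[:,2]>zt-.005];print(rect(t)[:3])
h=cv2.cvtColor(c["frame"],cv2.COLOR_BGR2HSV);w=(h[...,1]<50)&(h[...,2]>140)&ok&(abs(P[...,2]-.036)<.003)
g=tj(plane(c,np.c_[X[w],Y[w]].astype(float),.036))
for y in range(-15,65,10):
    s=g[(g[:,1]>y)&(g[:,1]<y+10)&(g[:,0]<44)&(g[:,0]>3)]
    if len(s)>8: print("stop",y,np.percentile(s[:,0],[3,97]).round(1))
d=(h[...,2]<75)&ok&(abs(P[...,2]-.034)<.004);g=tj(plane(c,np.c_[X[d],Y[d]].astype(float),.0345))
for y in range(-15,65,10):
    s=g[(g[:,1]>y)&(g[:,1]<y+10)&(g[:,0]<12)&(g[:,0]>-58)]
    if len(s)>8: print("hs",y,np.percentile(s[:,0],99.5).round(1))
E
python3 m.py w4
```

```text
tcp jig [7.79 1.11] [0.5471 0.0711 0.0961] F [-0.7 -0.3 -1. ] t 10.3
top z 0.12254265668977156
0.059 48 [[4.2, 17.9], [15.3, 18.6]]
0.065 57 [[3.8, 17.9], [14.9, 18.7]]
0.071 60 [[3.5, 17.7], [15.2, 18.6]]
0.077 60 [[3.7, 18.0], [15.2, 18.7]]
0.083 83 [[3.6, 17.8], [15.1, 18.8]]
0.089 265 [[3.4, 10.3], [15.2, 18.5]]
0.095 79 [[5.0, 12.7], [14.2, 13.7]]
0.101 86 [[4.9, 12.5], [14.2, 13.8]]
0.107 98 [[4.6, 12.7], [14.0, 14.0]]
0.113 111 [[4.7, 12.8], [13.8, 13.9]]
0.119 854 [[5.3, -11.1], [13.8, 13.3]]
0.125 31 [[5.0, 0.2], [5.1, 12.7]]
(array([549.1,  70.4]), array([26.8,  9.9]), 88.3)
stop -15 [19.3 43.2]
stop -5 [19.  43.6]
stop 5 [18.8 43.2]
stop 15 [12.5 43. ]
stop 25 [ 8.6 43. ]
stop 35 [ 7.9 42.8]
stop 45 [ 7.9 42.9]
stop 55 [ 7.9 43. ]
hs -15 -0.3
hs -5 -0.2
hs 5 -0.1
hs 15 0.1
hs 25 0.2
hs 35 -0.4
hs 45 -0.3
hs 55 -0.2
```

View pics/w4.png

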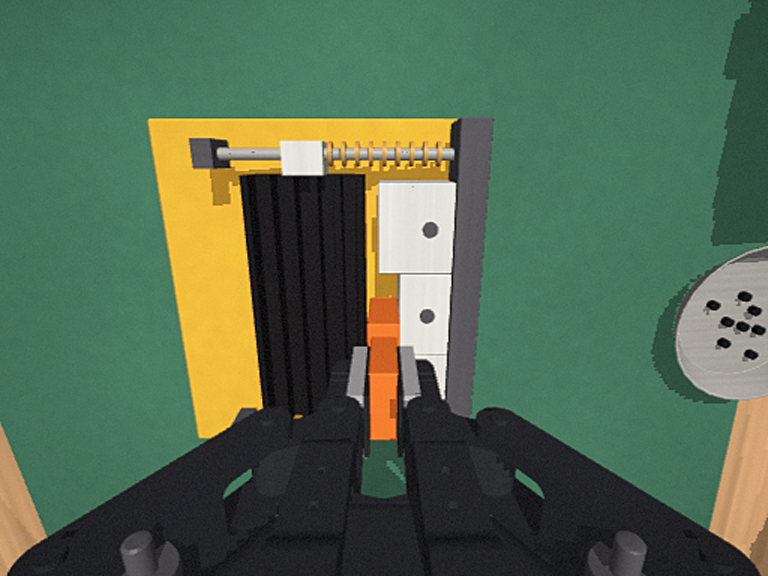

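The spacer is centred over the gap at jig x ≈ 9.3, and the gap runs from about −0.2 to 18.6. Now I'll lower it.

jog_arm --series '[[[0,0,10,0,0,0,0],[0,0,10,0,0,0,0],[0,0,10,0,0,0,0],[0,0,8,0,0,0,0],[0,0,4,0,0,0,0],[0,0,3,0,0,0,0],[0,0,0,0,0,0,0],[0,0,0,0,0,0,0],[0,0,0,0,0,0,0],[0,0,0,0,0,0,0]]]'

```text
time_s: 11.3
eef_pos: [0.5468, 0.0712, 0.0507]
eef_rot: [0.0, 0.73, 0.684, 0.0]
wrist_force: [-0.6, -0.7, -0.5]
opening: 0.105
grasp_force: 58.9
```

```bash
python3 m.py w5
```

```text
tcp jig [7.36 1.17] [0.5467 0.0712 0.0506] F [ 0.1 -0.7 -0.1] t 11.35
top z 0.07753053513528906
0.014 9 [[3.6, 18.2], [5.6, 18.6]]
0.02 33 [[3.0, 17.7], [14.4, 18.7]]
0.026 60 [[3.7, 18.0], [15.0, 18.8]]
0.032 72 [[3.4, 18.1], [15.1, 18.9]]
0.038 72 [[3.1, 17.9], [14.9, 18.8]]
0.044 286 [[3.1, 10.3], [15.5, 18.6]]
0.05 79 [[4.5, 12.8], [14.0, 13.9]]
0.056 87 [[4.6, 12.9], [13.9, 14.0]]
0.062 98 [[4.3, 12.8], [13.7, 14.0]]
0.068 105 [[4.5, 12.9], [13.6, 13.8]]
0.074 859 [[5.0, -11.2], [13.5, 13.5]]
0.08 33 [[4.7, -3.9], [4.8, 13.0]]
(array([548.6,  70.6]), array([26.5,  9.8]), 87.4)
stop -15 [32.4 43.6]
stop -5 [21.7 43.5]
stop 5 [19.  43.2]
stop 15 [13.3 43.2]
stop 25 [ 7.8 42.9]
stop 35 [ 7.8 42.9]
stop 45 [ 7.8 43. ]
stop 55 [ 7.9 42.9]
hs -15 -12.5
hs -5 -0.2
hs 5 0.1
hs 15 -0.3
hs 25 -0.1
hs 35 0.0
hs 45 0.1
hs 55 -0.2
```

No contact so far. I'll go down another 1.5–2 mm, then open the fingers gently.

jog_arm --series '[[[0,0,0.8,0,0,0,0],[0,0,0.7,0,0,0,0],[0,0,0.3,0,0,0,0],[0,0,0,0,0,0,0],[0,0,0,0,0,0,0],[0,0,0,0,0,0,0],[0,0,0,0,0,0,0],[0,0,0,0,0,0,0],[0,0,0,0,0,0,0],[0,0,0,0,0,0,0]]]'

```text
time_s: 12.35
eef_pos: [0.5464, 0.0712, 0.0485]
eef_rot: [-0.0, 0.73, 0.684, -0.0]
wrist_force: [-0.2, -0.7, 1.2]
opening: 0.105
grasp_force: 59.1
```

```bash
python3 -c "
from bench import ctrl
for i in range(3):
    o=ctrl.get_obs();print(o['eef_pos'],o['wrist_force'])"
```

```text
[0.54643444 0.07121506 0.04851511] [-0.20035178 -0.74893506  1.24124295]
[0.54643444 0.07121506 0.04851511] [-0.20035178 -0.74893506  1.24124295]
[0.54643444 0.07121506 0.04851511] [-0.20035178 -0.74893506  1.24124295]
```

jog_arm --series '[[[0,0,0,0,0,0,12],[0,0,0,0,0,0,15],[0,0,0,0,0,0,20],[0,0,0,0,0,0,30],[0,0,0,0,0,0,40],[0,0,0,0,0,0,40],[0,0,0,0,0,0,40],[0,0,0,0,0,0,40],[0,0,0,0,0,0,40],[0,0,0,0,0,0,40]]]'

```text
time_s: 13.35
eef_pos: [0.5465, 0.0712, 0.0485]
eef_rot: [0.0, 0.73, 0.684, -0.0]
wrist_force: [-0.2, -1.1, -0.2]
opening: 0.467
grasp_force: 0.0
```

jog_arm --series '[[[0,0,-5,0,0,0,40],[0,0,-10,0,0,0,40],[0,0,-15,0,0,0,40],[0,0,-20,0,0,0,40],[0,0,-20,0,0,0,40],[0,0,-10,0,0,0,40],[0,0,0,0,0,0,40],[0,0,0,0,0,0,40],[0,0,0,0,0,0,40],[0,0,0,0,0,0,40]]]'

```text
time_s: 14.35
eef_pos: [0.5457, 0.0713, 0.1274]
eef_rot: [-0.001, 0.73, 0.684, -0.001]
wrist_force: [0.6, -0.0, -0.7]
opening: 0.47
grasp_force: 0.0
```

```bash
python3 m.py w6
```

```text
tcp jig [6.46 1.18] [0.5458 0.0713 0.1275] F [-0.2  0.1  0.7] t 14.4
top z 0.07505236297548246
0.017 16 [[3.4, 17.8], [14.9, 18.8]]
0.023 23 [[3.2, 18.0], [15.1, 18.6]]
0.029 21 [[3.8, 18.1], [15.0, 18.7]]
0.035 25 [[3.4, 18.2], [14.2, 18.7]]
0.041 150 [[3.4, -14.0], [14.9, 18.6]]
0.047 21 [[4.4, 12.8], [13.7, 13.7]]
0.053 28 [[4.6, 13.0], [13.6, 13.8]]
0.059 26 [[4.7, 13.1], [13.4, 13.8]]
0.065 26 [[4.7, 12.6], [14.1, 13.8]]
0.071 399 [[4.8, -11.3], [14.0, 13.4]]
(array([547.6,  74.7]), array([16.6, 34.3]), 15.1)
stop -15 [18.9 43.6]
stop -5 [18.8 43.2]
stop 5 [18.6 43.6]
stop 15 [12.2 43.1]
stop 25 [ 8.7 42.9]
stop 35 [ 8.7 42.6]
stop 45 [ 8.6 42.9]
stop 55 [ 8.6 43. ]
hs -15 -0.5
hs -5 -0.4
hs 5 -0.3
hs 15 -0.2
hs 25 -0.1
hs 35 -0.0
hs 45 0.1
hs 55 0.1
```

View pics/w6.png

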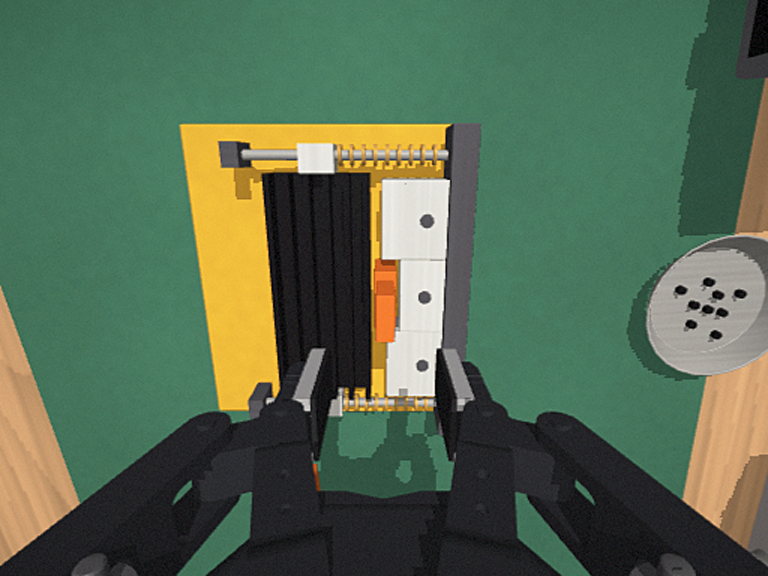

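The spacer stands free in the wide gap at (385,300), with the heat sink still at rest. Next I'll move behind the heat sink, close the fingers and go down.

jog_arm --series '[[[0,-20,-2,0,0,0,40],[0,-25,0,0,0,0,40],[0,-25,0,0,0,0,20],[0,-25,0,0,0,0,0],[-1,-5,0,0,0,0,0],[0,0,0,0,0,0,0],[0,0,0,0,0,0,0],[0,0,0,0,0,0,0],[0,0,0,0,0,0,0],[0,0,0,0,0,0,0]]]'

```text
time_s: 15.4
eef_pos: [0.447, 0.0766, 0.1304]
eef_rot: [-0.0, 0.73, 0.684, -0.0]
wrist_force: [-0.6, -0.0, -0.7]
opening: 0.001
grasp_force: 0.0
```

jog_arm --series '[[[0,0,20,0,0,0,0],[0,0,25,0,0,0,0],[0,0,20,0,0,0,0],[0,0,15,0,0,0,0],[0,0,10,0,0,0,0],[0,0,10,0,0,0,0],[0,0,10,0,0,0,0],[0,0,0,0,0,0,0],[0,0,0,0,0,0,0],[0,0,0,0,0,0,0]]]'

```text
time_s: 16.4
eef_pos: [0.4472, 0.0767, 0.021]
eef_rot: [0.0, 0.73, 0.684, 0.0]
wrist_force: [0.5, 0.2, -0.0]
opening: 0.0
grasp_force: 0.0
```

```bash
python3 m.py w7 | head -3
```

```text
tcp jig [-92.3    0.14] [0.4472 0.0767 0.0211] F [-0.2  1.3 -0.6] t 16.45Traceback (most recent call last):
  File "m.py", line 9, in <module>
    zt=np.percentile(p[:,2],97);print("top z",zt)
    return _quantile_unchecked(
        a, q, axis, out, overwrite_input, method, keepdims, weights)
    return _ureduce(a,
                    func=_quantile_ureduce_func,
    ...<5 lines>...
                    overwrite_input=overwrite_input,
                    method=method)
    r = func(a, **kwargs)
    result = _quantile(arr,
                       quantiles=q,
    ...<2 lines>...
                       out=out,
                       weights=wgt)
    slices_having_nans = np.isnan(arr[-1, ...])
                                  ~~~^^^^^^^^^
IndexError: index -1 is out of bounds for axis 0 with size 0
```

jog_arm --series '[[[0,0,6,0,0,0,0],[0,5,0,0,0,0,0],[0,4,0,0,0,0,0],[0,3,0,0,0,0,0],[0,0,0,0,0,0,0],[0,0,0,0,0,0,0],[0,0,0,0,0,0,0],[0,0,0,0,0,0,0],[0,0,0,0,0,0,0],[0,0,0,0,0,0,0]]]'

```text
time_s: 17.45
eef_pos: [0.4585, 0.076, 0.0145]
eef_rot: [-0.0, 0.73, 0.684, -0.0]
wrist_force: [0.2, -0.4, -0.5]
opening: -0.0
grasp_force: 0.0
```

jog_arm --series '[[[0,1,0,0,0,0,0],[0,1,0,0,0,0,0],[0,1,0,0,0,0,0],[0,1,0,0,0,0,0],[0,1,0,0,0,0,0],[0,0,0,0,0,0,0],[0,0,0,0,0,0,0],[0,0,0,0,0,0,0],[0,0,0,0,0,0,0],[0,0,0,0,0,0,0]]]'

```text
time_s: 18.45
eef_pos: [0.4636, 0.0756, 0.0145]
eef_rot: [0.0, 0.73, 0.684, 0.0]
wrist_force: [-0.3, -0.1, -1.0]
opening: 0.003
grasp_force: 0.0
```

jog_arm --series '[[[0,1,0,0,0,0,0],[0,0.5,0,0,0,0,0],[0,0.5,0,0,0,0,0],[0,0.5,0,0,0,0,0],[0,0.5,0,0,0,0,0],[0,0,0,0,0,0,0],[0,0,0,0,0,0,0],[0,0,0,0,0,0,0],[0,0,0,0,0,0,0],[0,0,0,0,0,0,0]]]'

```text
time_s: 19.45
eef_pos: [0.4653, 0.0756, 0.0142]
eef_rot: [-0.001, 0.73, 0.684, -0.001]
wrist_force: [-4.7, -0.1, 4.3]
opening: -0.001
grasp_force: 2.6
```

jog_arm --series '[[[0,0.5,0,0,0,0,0],[0,0.5,0,0,0,0,0],[0,0.5,0,0,0,0,0],[0,0.5,0,0,0,0,0],[0,0.5,0,0,0,0,0],[0,0.5,0,0,0,0,0],[0,0,0,0,0,0,0],[0,0,0,0,0,0,0],[0,0,0,0,0,0,0],[0,0,0,0,0,0,0]]]'

```text
time_s: 20.45
eef_pos: [0.468, 0.0754, 0.0141]
eef_rot: [-0.001, 0.73, 0.684, -0.001]
wrist_force: [-6.2, -0.1, 4.5]
opening: -0.004
grasp_force: 3.1
```

Run:
```python
from bench import ctrl
from h import *
o=ctrl.get_obs();print(o["eef_pos"],o["wrist_force"],o["torque"],o["opening"]);tool(o,[.5,.07,.014],-3.75)
c=ctrl.camera("wrist");cv2.imwrite("pics/w8.png",cv2.resize(c["frame"],None,fx=1.5,fy=1.5))
```

```text
[0.46796908 0.07535788 0.01413096] [-6.23558766 -0.09808795  4.48595169] [-0.01173158  0.88172797 -0.0462863 ] -0.0036301999708950633
tcp [0.468  0.0754 0.0141] yaw_y -3.71 tilt [-0.0034  0.0002] shift mm [-3.3 32.3  0. ] ('rz', np.float64(0.001))
```

View pics/w8.png

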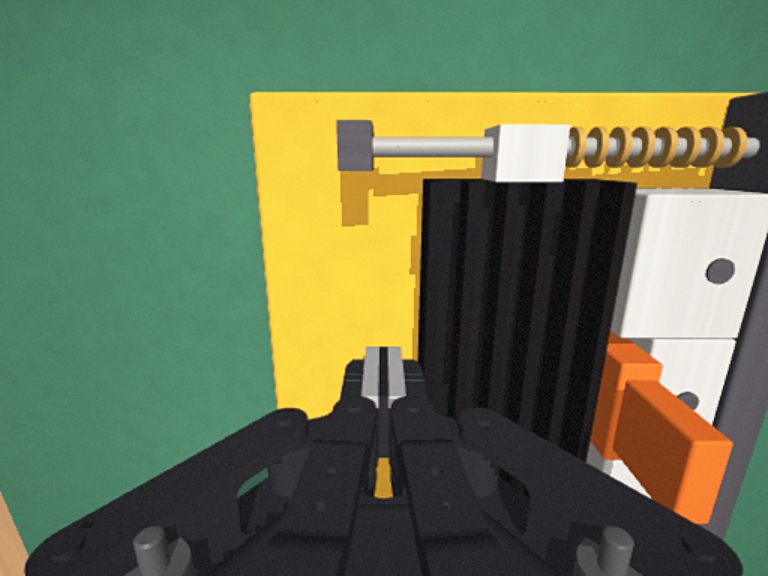

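The heat sink is sliding under about 6 N and the spacer is upright. I'll keep pushing until it clamps.

jog_arm --series '[[[0,0.5,0,0,0,0,0],[0,0.5,0,0,0,0,0],[0,0.5,0,0,0,0,0],[0,0.5,0,0,0,0,0],[0,0.5,0,0,0,0,0],[0,0.5,0,0,0,0,0],[0,0,0,0,0,0,0],[0,0,0,0,0,0,0],[0,0,0,0,0,0,0],[0,0,0,0,0,0,0]]]'

```text
time_s: 21.5
eef_pos: [0.4689, 0.0754, 0.0137]
eef_rot: [-0.003, 0.729, 0.684, -0.003]
wrist_force: [-12.9, 0.5, 10.0]
opening: 0.003
grasp_force: 6.4
```

jog_arm --series '[[[0,0.5,0,0,0,0,0],[0,0.5,0,0,0,0,0],[0,0.5,0,0,0,0,0],[0,0.5,0,0,0,0,0],[0,0.5,0,0,0,0,0],[0,0,0,0,0,0,0],[0,0,0,0,0,0,0],[0,0,0,0,0,0,0],[0,0,0,0,0,0,0],[0,0,0,0,0,0,0]]]'

```text
time_s: 22.5
eef_pos: [0.4689, 0.0755, 0.0132]
eef_rot: [-0.005, 0.729, 0.684, -0.004]
wrist_force: [-19.2, -1.0, 16.3]
opening: -0.0
grasp_force: 10.2
```

Run:
```python
from bench import ctrl
from h import *
o=ctrl.get_obs();print(o["eef_pos"],o["wrist_force"],o["time_s"]);tool(o,[.5,.07,.014],-3.75)
c=ctrl.camera("wrist");cv2.imwrite("pics/w9.png",cv2.resize(c["frame"][150:384,250:512],None,fx=2.5,fy=2.5,interpolation=cv2.INTER_CUBIC))
P,ok=cloud(c);a=np.radians(-3.75);J=np.array([[np.cos(a),-np.sin(a)],[np.sin(a),np.cos(a)]]);O=np.array([.5393,.0705])
tj=lambda p:((p[:,:2]-O)@J)*1000
m=(orange(c)>0)&ok;p=P[m];q=tj(p);k=(abs(q[:,1])<30)&(abs(q[:,0]-9)<20)
p,q=p[k],q[k];print("top",np.percentile(p[:,2],98))
for lo,hi in((.01,.04),(.046,.07),(.071,.078)):
    s=(p[:,2]>lo)&(p[:,2]<hi);print(lo,s.sum(),np.percentile(q[s],[2,98],axis=0).round(1).tolist(),rect(p[s])[:3])
h=cv2.cvtColor(c["frame"],cv2.COLOR_BGR2HSV);d=(h[...,2]<75)&ok&(abs(P[...,2]-.034)<.003);g=tj(P[d])
for y in range(15,70,10):
    s=g[(g[:,1]>y)&(g[:,1]<y+10)&(g[:,0]<15)&(g[:,0]>-65)]
    if len(s)>8: print("hs",y,np.percentile(s[:,0],[.5,99.5]).round(1))
```

```text
[0.46891788 0.07550157 0.01321469] [-19.1894529   -1.01974025  16.30779383] 22.5
tcp [0.4689 0.0755 0.0132] yaw_y -3.67 tilt [-0.0129  0.0007] shift mm [-3.5 31.4 -1.2] ('rz', np.float64(0.001))
top 0.07487089645064915
0.01 697 [[4.2, -15.2], [16.1, 18.9]] (array([544.5,  73.9]), array([38.8, 14. ]), 67.3)
0.046 2820 [[5.5, -10.7], [14.7, 13.9]] (array([546. ,  72.2]), array([27.7, 10.8]), 66.9)
0.071 1766 [[5.6, -9.4], [15.6, 13.7]] (array([550.1,  71.2]), array([26.2, 11.2]), 87.1)
hs 15 [-55.1   4.5]
hs 25 [-55.2   4.7]
hs 35 [-55.2   4.7]
hs 45 [-55.2   4.8]
hs 55 [-55.1   5.1]
hs 65 [-55.1   4.7]
```

View pics/w9.png

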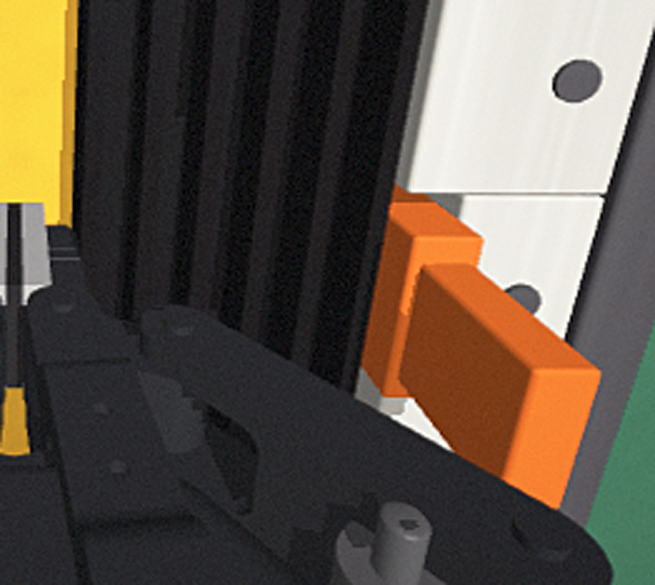

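The heat sink is pushed 5 mm and the spacer is upright and flush, with about 19 N of pressing force. Handing in.

```bash
python3 -c "
from bench import ctrl
print(ctrl.hand_in())"
```

```text
the job is handed in; nothing more can be done
None
```

The spacer stands upright in the wide gap, and the heat sink is pushed 5 mm, clamping it flush against the shallow stop with about 19 N held; I handed the job in at about 22.5 s, and it gave no verdict back.

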